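# Check a rebuilt brake caliper's pad gap with a gauge blade

### The arm

A 6-joint arm with a two-finger parallel gripper is mounted at the origin on the work surface. World frame = base frame: x ahead of the robot, y to its left, z up, the work surface at z = 0. Lengths are in m, angles in rad, forces in N, time in s.
With the tool pointing down it reaches from about 0.25 to 0.775 m from the base axis. Payload 4 kg.
Tool frame: the origin (TCP) lies midway between the tips of the shut fingers; the grasp point (between the pads) lies 19 mm behind it (robot.tcp_to_grasp is the distance from the TCP to the grasp point, in m); z points along the fingers, x is the direction in which the jaws open and shut, and the axes are right-handed (so a half turn about z gives the same grasp; the last joint's range is limited). The gripper opens to 94 mm and grips with 3 to 60 N. Pads are 16 mm wide; open, the fingers measure 119 mm over their backs; the gripper's body (75 mm by 177 mm) begins 78 mm behind the grasp point.
Start: joints at [-1.22, 0.087, 1.371, -0, 1.684, -0.103], TCP at [0.241, -0.494, 0.184] pointing down, gripper open.
Joint ranges: [-3.1, 3.1], [-0.76, 2.03], [0.27, 2.55], [-1.08, 4.22], [0.17, 2.65], [-2.57, 2.57]. Speed limits (rad/s): [2.79, 2.79, 3.14, 3.14, 3.14, 3.14].

### API

Orientations are given as [roll, pitch, yaw] about the fixed x, y, z axes, in that order (R = Rz(yaw) Ry(pitch) Rx(roll)).
In Python, from bench import get_obs, vision, robot gives the robot as it stands.
- The arm moves only by the tool servo_tool, never from a script. Its argument "targets" is text: rows parted by semicolons, each of 7 numbers parted by spaces: the opening, from 0 (shut) to 1 (fully open), then the shift along the tool's x, y, z as a fraction of full scale, then the turn, a rotation vector about the tool's x, y, z as a fraction of full scale. A call has 1 to 12 rows; each row is the pose to reach, as a shift and turn from the pose commanded when the call began, along the tool's axes at that moment, turning the shorter way round; what a row does not reach only later rows make up. Full scale, the value 1, is 0.25 m for a shift and pi rad for a turn. A row lasts 1/12 s, in which the tool goes at most 41.7 mm and 7.16 degrees, less where a joint would pass 70% of its speed; a pose out of reach is approached as far as the arm can. A call with a number of a shift or a turn outside -1 to 1 is refused whole. A call with a gripper value outside its range is refused whole. The fingers move at their own pace and stop on an object; the grip force is fixed at half the most. Time passes only in rows, so rows that repeat a pose let the fingers close. It gives the time, the measured TCP pose, the force and the opening at its end, in the units of the state.
- get_obs(): the state, without advancing time (a new reading comes with each control period).
- vision.snapshot(name): name is "side" or "top"; returns a dict with "image" (420x560x3 uint8, red, green, blue), "mtx" (3x3 intrinsics, pixels), "k1" (the pictures are not rectified: a ray, as slopes to the right and down, at radius r is drawn at 1 + k1 r^2 times it, then the intrinsics apply), "world_from_camera" (4x4, takes a point from camera to world coordinates). Camera axes: x right, y down, z forward; pixel columns grow to the right and rows downward; lengths in m; the calibration is good to about 2 mm. A picture is of the moment at which its call begins. There is no depth.
- robot.close_job(): hands the job in, once; it reports no verdict.
The state is a dict: "time": time; "joint_positions": joint angles; "qvel": joint speeds; "joint_torque": joint torques, N m; "tool_pos": TCP position; "ee_rot": TCP orientation; "wrist_force": force on the tool from outside, world axes, zero at the start; "wrist_torque": the same for the moment, N m; "width": finger opening in m.
Only numpy, scipy, OpenCV 4.12 (cv2) and the standard library are available. Lean on these libraries where they do the work, as an engineer would, in place of code of your own. Each camera call takes 0.05 s, during which the arm holds its last target.

### The job

Check the pad gap of the blue rebuilt brake caliper with the green-handled gauge blade from the rack: slide the blade straight down between the two brake pads, against their drag, keeping hold of it until its collar sits on the caliper's two bridge bars. Then let go and leave it standing there, gripped by the pads.

Things in the scene. Friction and masses are not known exactly. Their poses are not given: they have to be found in the camera images.
- gauge_green: Gauge, 0.2 kg, green handle (same rack, any order: yellow, orange). Origin: blade tip; z up, x along width, y thickness. Blade 30 (x) x 10 (y) mm, z 0-60, tapering to 5 thick over the lowest 10; collar 90 x 20, z 60-68; square handle 24 x 24, z 68-113. Starts upright, hung by its collar on rack rails 85 mm high; gauges 70 mm apart along y. Lift at least 65 mm straight up to clear the rack.
- caliper_blue: Blue brake caliper, fixed gap-up on a 130 x 100 mm plate (a bare-metal one is a bystander). Origin: plate underside on the counter, below mid-gap; x along the gap, y across, z up; either way round fits. Two bridge bars across its top, at x = 26-42 and -26 to -42 mm, tops at z = 85. Blade goes in the window between them, its x along this x; home: tip at z = 25, collar on both bars.
- pad_left (a joint): Dark brake pad with tan chamfer on the caliper's +y side: m pushed back, 0 at rest, max 0.009, about 0.0015 with the green blade in. Spring: 5 N at 0, plus 0.8 N per mm. The two pads stand 7 mm apart at rest from z = 30 to 60 mm (caliper frame), flaring to a mouth 27 mm wide at z = 76. Pushing the blade in takes about 5 to 20 N.
- pad_right (a joint): The same for the pad on the caliper's -y side.
Not all that is in view belongs to the job. Leave any purple look-alike of the gauge_green alone.

How it is judged:
On the way:
1. the green gauge blade, still held by the fingers, is slid home between the pads of the blue caliper (collar within 5 mm of its seat, at least one pad pushed back) (z of gauge_green in the frame of caliper_blue below 0.03 m and horizontal distance between gauge_green and caliper_blue below 0.02 m and value of joint any of pad_left, pad_right above 0.0008 m and contact force between the fingers and gauge_green above 1 N), for 0.1 s.
At the end, for the whole second after the job is handed in: The green gauge stands released and still between the blue caliper's pads: collar within 5 mm of its seat on the bridge bars, tip within 20 mm of mid-gap, upright within 10 degrees, along the gap within 15 degrees, at least one pad pushed back 1 mm or more (z of gauge_green in the frame of caliper_blue between 0.02 and 0.03 m and horizontal distance between gauge_green and caliper_blue below 0.02 m and angle between the z axis of gauge_green and the z axis of caliper_blue, either way round below 0.175 rad and angle between the x axis of gauge_green and the x axis of caliper_blue, either way round below 0.26 rad and linear speed of gauge_green below 0.02 m/s and value of joint any of pad_left, pad_right above 0.001 m); the robot touches nothing.
It also fails if it takes over 38 s, if anything falls off the work surface, if the arm or the gripper's body presses on something with over 40 N, if the wrist force passes 120 N, or if a joint passes its speed limit or range.

## Working session

There is one attempt and no reset: what is moved stays moved. The work goes in short steps, Python scripts to look and compute and a tool call to move; the robot and the scene stay as the last step left them, time stands still between calls to the robot, and variables do not carry over. Pictures are saved under pics/ and viewed, and the job is handed in when it is done.

Besides the shell and the picture viewer there is one more tool, called after "Emit:" by a JSON object that holds its "method" and its "body", one argument or row to a line. servo_tool: Moves the arm, as the interface text tells. Its arguments: {"type":"object","properties":{"targets":{"type":"string"}},"required":["targets"]}

```bash
mkdir -p pics; ls; python3 - <<'E'
from bench import get_obs, vision, robot
import cv2
for n in("side","top"):
    s=vision.snapshot(n); cv2.imwrite(f"pics/{n}0.png",s["image"][:,:,::-1]); print(n,s["mtx"],s["k1"],s["world_from_camera"])
print(get_obs(), robot.tcp_to_grasp)
E
```

```text
pics
side [[508.11552241   0.         279.8518283 ]
 [  0.         508.11552241 215.22495058]
 [  0.           0.           1.        ]] -0.13041916938425094 [[-0.92523914 -0.2456741   0.28909648  0.2210575 ]
 [-0.37918825  0.57433623 -0.7255027   0.72860848]
 [ 0.01219864 -0.78088548 -0.62455509  0.68332416]
 [ 0.          0.          0.          1.        ]]
top [[535.61514929   0.         282.76366653]
 [  0.         535.61514929 215.13612379]
 [  0.           0.           1.        ]] -0.05294658344109887 [[ 0.02690864 -0.99572211  0.08839343  0.40137952]
 [-0.99941914 -0.02864719 -0.01845869  0.00449006]
 [ 0.02091195 -0.08784539 -0.99591459  1.13315776]
 [ 0.          0.          0.          1.        ]]
{'time': 0.1, 'joint_positions': array([-1.22011447e+00,  8.78553647e-02,  1.37207352e+00, -1.81190551e-05,
        1.68358600e+00, -1.03109349e-01]), 'qvel': array([ 0.00223115, -0.00073731, -0.00361215,  0.0014947 ,  0.00101689,
       -0.0001731 ]), 'joint_torque': array([ 1.99160982e-03, -3.41252768e+01, -3.03301191e+01,  7.19994097e-02,
        3.04698281e-02, -1.07027633e-04]), 'tool_pos': array([ 0.24091136, -0.49384856,  0.18325033]), 'ee_rot': array([-3.14141272e+00,  1.91387405e-03, -1.11700697e+00]), 'wrist_force': array([ 0.43475271, -0.23635031, -0.6909138 ]), 'wrist_torque': array([ 0.01762126,  0.03065268, -0.03972256]), 'width': 0.09380978489828727} 0.0188
```

View pics/side0.png

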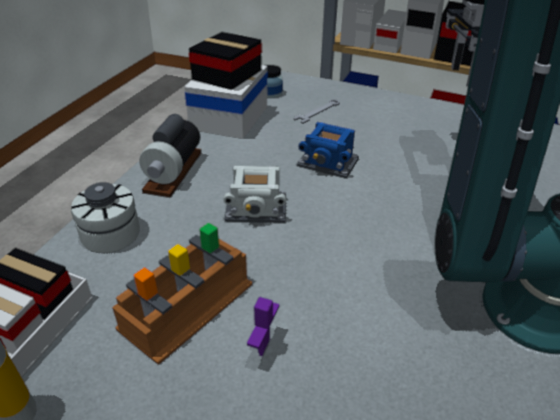

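View pics/top0.png

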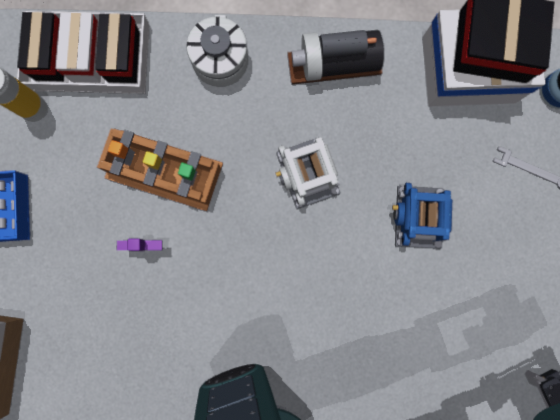

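The side view shows the green handle at about (209,238) and the blue caliper at (328,148). In the top view, green is at (187,170), the blue caliper is at (428,214), and the purple decoy is at (140,245). Next I'll zoom in to measure.

```bash
python3 - <<'E'
import cv2,numpy as np
t=cv2.imread("pics/top0.png"); s=cv2.imread("pics/side0.png")
a=cv2.resize(t[120:220,90:230],None,fx=5.6,fy=5.6,interpolation=cv2.INTER_CUBIC)
b=cv2.resize(t[170:260,380:470],None,fx=6.5,fy=6.5,interpolation=cv2.INTER_CUBIC)
c=cv2.resize(s[110:185,290:370],None,fx=7,fy=7,interpolation=cv2.INTER_CUBIC)
d=cv2.resize(s[210:310,140:260],None,fx=6,fy=6,interpolation=cv2.INTER_CUBIC)
for n,i in zip("abcd",(a,b,c,d)): cv2.imwrite(f"pics/z{n}.png",i)
E
```

```text
(no output)
```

View pics/za.png

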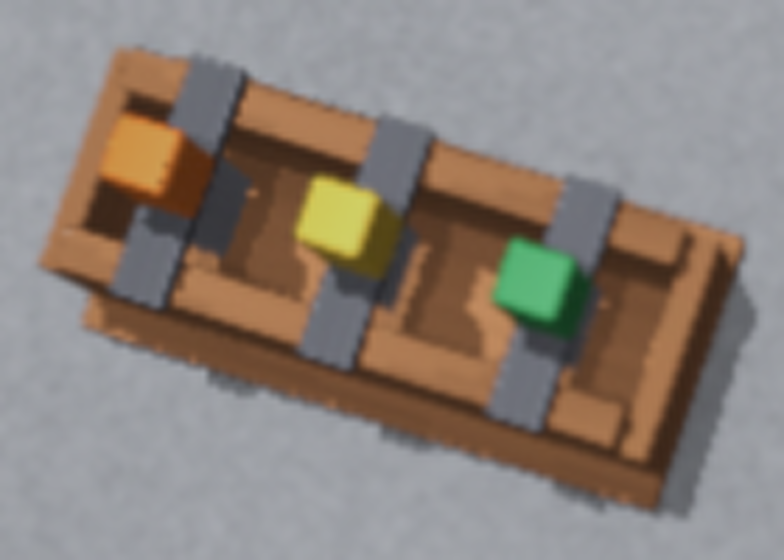

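View pics/zb.png

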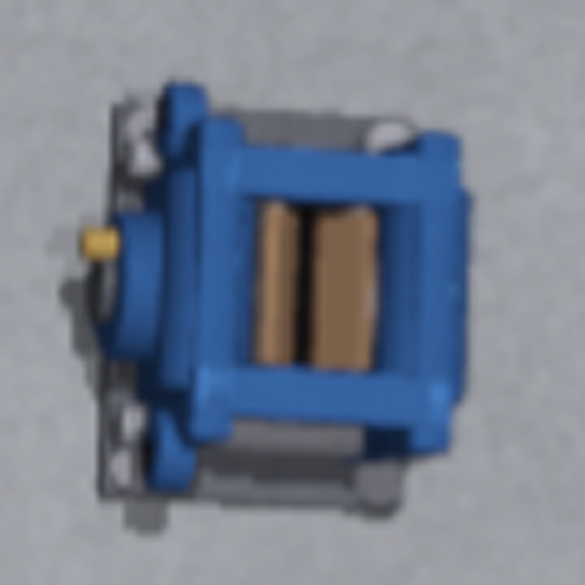

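View pics/zc.png

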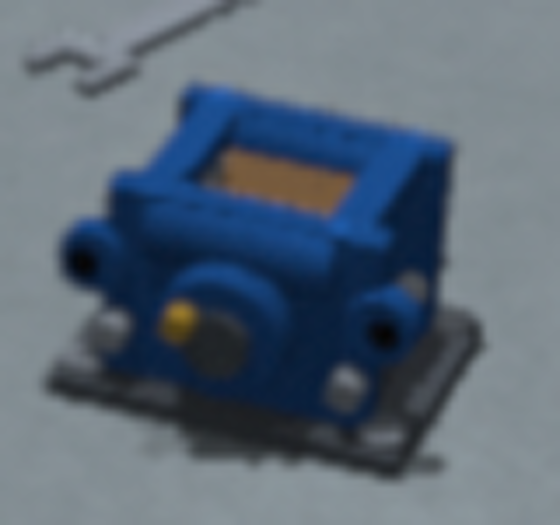

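View pics/zd.png

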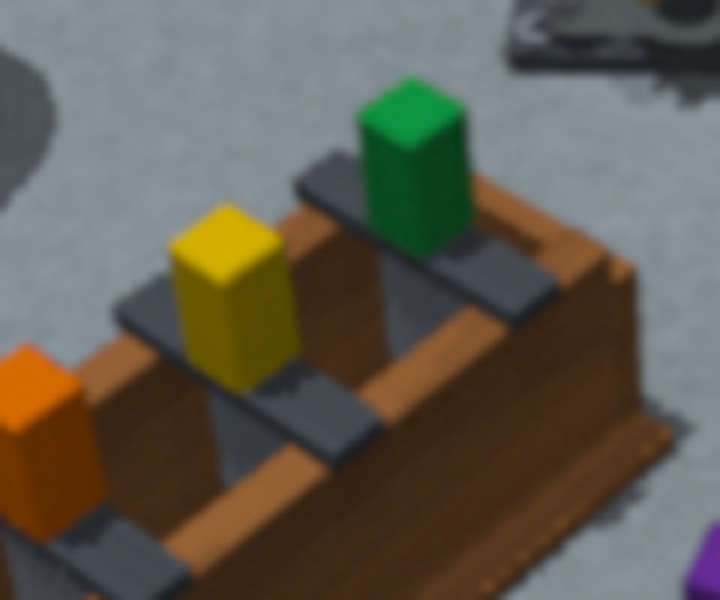

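```bash
cat > h.py <<'E'
import cv2,numpy as np
from scipy.optimize import least_squares
T=dict(top=(535.61514929,282.76366653,215.13612379,-0.05294658344109887,np.array([[0.02690864,-0.99572211,0.08839343,0.40137952],[-0.99941914,-0.02864719,-0.01845869,0.00449006],[0.02091195,-0.08784539,-0.99591459,1.13315776]])),
side=(508.11552241,279.8518283,215.22495058,-0.13041916938425094,np.array([[-0.92523914,-0.2456741,0.28909648,0.2210575],[-0.37918825,0.57433623,-0.7255027,0.72860848],[0.01219864,-0.78088548,-0.62455509,0.68332416]])))
def ray(n,p):
    f,cx,cy,k,M=T[n]
    q=cv2.undistortPoints(np.array([[p]],float),np.array([[f,0,cx],[0,f,cy],[0,0,1]]),np.array([k,0,0,0]))[0,0]
    return M[:,:3]@np.array([q[0],q[1],1]),M[:,3]
def at(n,p,z):
    d,o=ray(n,p); return (o+d*(z-o[2])/d[2])[:2]
def unz(P,s,off): return [(P[0]+.5)/s-.5+off[0],(P[1]+.5)/s-.5+off[1]]
def proj(n,X):
    f,cx,cy,k,M=T[n]; X=np.atleast_2d(X)
    c=(X-M[:,3])@M[:,:3]; s=c[:,:2]/c[:,2:]; s=s*(1+k*(s**2).sum(1,keepdims=True)); return s*f+[cx,cy]
E
python3 - <<'E'
from h import *
A=lambda P,z:at("top",unz(P,5.6,(90,120)),z)
h=np.array([A(P,.138) for P in[(510,238),(577,253),(560,321),(495,303)]]); print("top handle",h.mean(0),np.diff(h,axis=0))
c=np.array([A(P,.093) for P in[(571,178),(622,188),(541,430),(487,415)]]); print("collar",c,c.mean(0))
D=lambda P,z:at("side",unz(P,6,(140,210)),z)
h=np.array([D(P,.138) for P in[(415,78),(468,110),(413,150),(360,118)]]); print("side handle",h.mean(0),np.diff(h,axis=0))
c=np.array([D(P,.093) for P in[(338,150),(558,285),(515,322),(295,186)]]); print("collar",c,c.mean(0))
B=lambda P,z:at("top",unz(P,6.5,(380,170)),z)
print("caliper top")
for nm,z,ps in[("bar1 in",.085,[(243,194),(410,206)]),("bar1 out",.085,[(245,146),(415,160)]),("bar2 in",.085,[(235,368),(415,384)]),("bar2 out",.085,[(235,413),(410,425)]),("gapL",.06,[(299,205),(296,362)]),("gapR",.06,[(316,205),(313,368)]),("mL",.076,[(262,205),(257,362)]),("mR",.076,[(380,208),(373,370)])]:
    print(nm,[B(p,z).round(4) for p in ps])
C=lambda P,z:at("side",unz(P,7,(290,110)),z)
print("side frame corners",[C(p,.085).round(4) for p in[(195,90),(450,148),(385,238),(118,183)]])
print("side window",[C(p,.085).round(4) for p in[(240,128),(370,155),(330,215),(190,183)]])
E
```

```text
top handle [0.57064854 0.17139497] [[-0.00444533 -0.02269197]
 [-0.02320068  0.0046908 ]
 [ 0.00545921  0.02202073]]
collar [[0.61446614 0.16807791]
 [0.61142249 0.15001728]
 [0.52502976 0.17467274]
 [0.52975165 0.19372742]] [0.57016751 0.17162384]
side handle [0.56906077 0.17460169] [[-0.02025369  0.0065257 ]
 [ 0.00592534  0.02101168]
 [ 0.02002134 -0.00614975]]
collar [[0.6105536  0.15247301]
 [0.52476268 0.17883206]
 [0.52909729 0.19693013]
 [0.61415826 0.17152048]] [0.56964296 0.17493892]
caliper top
bar1 in [array([ 0.5334, -0.2807]), array([ 0.5313, -0.3326])]
bar1 out [array([ 0.5482, -0.2813]), array([ 0.5455, -0.3341])]
bar2 in [array([ 0.48  , -0.2785]), array([ 0.4767, -0.3341])]
bar2 out [array([ 0.4663, -0.2786]), array([ 0.4641, -0.3326])]
gapL [array([ 0.5336, -0.3053]), array([ 0.4843, -0.3045])]
gapR [array([ 0.5338, -0.3107]), array([ 0.4826, -0.3099])]
mL [array([ 0.5313, -0.2891]), array([ 0.4827, -0.2878])]
mR [array([ 0.5315, -0.326 ]), array([ 0.4813, -0.3239])]
side frame corners [array([ 0.5517, -0.3416]), array([ 0.4577, -0.3381]), array([ 0.461 , -0.2703]), array([ 0.5542, -0.2688])]
side window [array([ 0.5285, -0.3218]), array([ 0.4816, -0.322 ]), array([ 0.4822, -0.2773]), array([ 0.5319, -0.2786])]
```

```bash
cat >> h.py <<'E'
from scipy.spatial.transform import Rotation as R
def move(xyz,yaw):
    from bench import get_obs
    o=get_obs(); Rc=R.from_euler('xyz',o['ee_rot']); Rt=R.from_euler('xyz',[np.pi,0,yaw])
    d=Rc.inv().apply(np.array(xyz)-o['tool_pos'])/.25; r=(Rc.inv()*Rt).as_rotvec()/np.pi
    print("t",o['time'],"pos",o['tool_pos'].round(4),"rot",o['ee_rot'].round(4),"w",o['width'],"F",o['wrist_force'].round(1),"\nshift",d.round(4),"turn",r.round(4))
E
python3 -c "
from h import *
move((.57,.173,.184),-1.86)"
```

```text
t 0.1 pos [ 0.2409 -0.4938  0.1833] rot [-3.1414e+00  1.9000e-03 -1.1170e+00] w 0.09380978489828727 F [ 0.4 -0.2 -0.7] 
shift [-1.8204e+00 -2.3524e+00  9.0000e-04] turn [2.000e-04 6.000e-04 2.365e-01]
```

Emit:
{"method": "servo_tool", "body": {
  "targets": "0.6 -0.75 -0.97 -0.1 0 0 0.1;0.6 -0.75 -0.97 -0.1 0 0 0.1;0.6 -0.75 -0.97 -0.1 0 0 0.1;0.6 -0.75 -0.97 -0.1 0 0 0.1;0.6 -0.75 -0.97 -0.1 0 0 0.1;0.6 -0.75 -0.97 -0.1 0 0 0.1;0.6 -0.75 -0.97 -0.1 0 0 0.1;0.6 -0.75 -0.97 -0.1 0 0 0.1"
}}

```text
time: 0.77
tool_pos: [0.3782, -0.2155, 0.2097]
ee_rot: [-3.14, 0.001, -1.427]
wrist_force: [0.2, 0.5, 0.6]
width: 0.0566
```

```bash
python3 -c "
from h import *
move((.57,.173,.2),-1.86)"
```

```text
t 0.7667 pos [ 0.3782 -0.2155  0.2097] rot [-3.1399e+00  1.2000e-03 -1.4270e+00] w 0.05657324032555353 F [0.2 0.5 0.6] 
shift [-1.4278 -0.9821  0.0421] turn [-0.0004  0.0005  0.1378]
```

Emit:
{"method": "servo_tool", "body": {
  "targets": "0.6 -1 -0.7 0.04 0 0 0.1;0.6 -1 -0.7 0.04 0 0 0.1;0.6 -1 -0.7 0.04 0 0 0.1;0.6 -1 -0.7 0.04 0 0 0.1;0.6 -1 -0.7 0.04 0 0 0.1;0.6 -1 -0.7 0.04 0 0 0.1;0.6 -1 -0.7 0.04 0 0 0.1;0.6 -1 -0.7 0.04 0 0 0.1;0.6 -1 -0.7 0.04 0 0 0.1"
}}

```text
time: 1.52
tool_pos: [0.5163, 0.0575, 0.1976]
ee_rot: [3.139, 0.002, -1.739]
wrist_force: [-0.4, -0.5, -1.0]
width: 0.056
```

```bash
python3 -c "
from h import *
move((.57,.173,.165),-1.86)"
```

```text
t 1.5167 pos [0.5163 0.0575 0.1976] rot [ 3.1393e+00  2.2000e-03 -1.7385e+00] w 0.05604030194430564 F [-0.4 -0.5 -1. ] 
shift [-0.4913 -0.1351  0.1311] turn [0.0008 0.0006 0.0387]
```

Emit:
{"method": "servo_tool", "body": {
  "targets": "0.6 -0.491 -0.135 0.131 0 0 0.039;0.6 -0.491 -0.135 0.131 0 0 0.039;0.6 -0.491 -0.135 0.131 0 0 0.039;0.6 -0.491 -0.135 0.131 0 0 0.039;0.6 -0.491 -0.135 0.131 0 0 0.039;0.6 -0.491 -0.135 0.131 0 0 0.039;0.6 -0.491 -0.135 0.131 0 0 0.039"
}}

```text
time: 2.1
tool_pos: [0.5698, 0.1657, 0.1672]
ee_rot: [-3.141, -0.001, -1.869]
wrist_force: [-0.4, -1.3, 0.4]
width: 0.0563
```

```bash
python3 - <<'E'
from h import *
from bench import vision
move((.57,.173,.100),-1.86)
s=vision.snapshot("side")["image"][:,:,::-1]; t=vision.snapshot("top")["image"][:,:,::-1]
a=cv2.resize(s[150:310,120:280],None,fx=2.5,fy=2.5); b=cv2.resize(t[90:250,110:270],None,fx=2.5,fy=2.5)
cv2.imwrite("pics/g1.png",np.hstack([a,b]))
E
```

```text
t 2.1 pos [0.5698 0.1657 0.1672] rot [-3.1407e+00 -7.0000e-04 -1.8694e+00] w 0.05629800341186712 F [-0.4 -1.3  0.4] 
shift [-0.0282  0.008   0.2689] turn [-0.0003 -0.0002 -0.003 ]
```

View pics/g1.png

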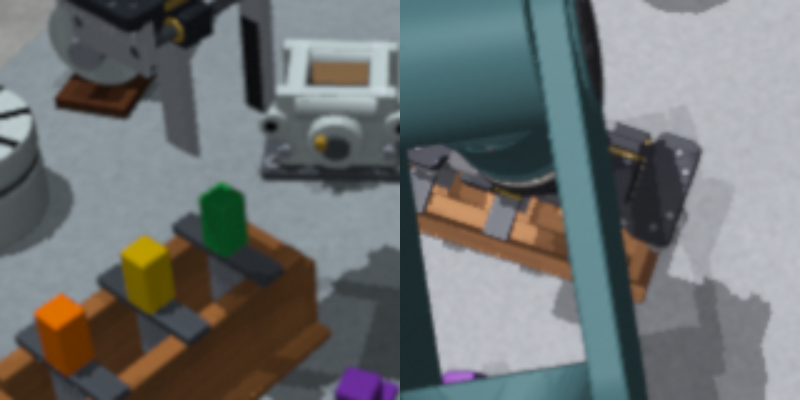

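The fingers hang above and either side of the green handle, which is at (222,220) in the left crop. The arm may still be settling, so I'll recheck.

```bash
python3 -c "
from h import *
move((.57,.173,.100),-1.86)"
```

```text
t 2.2 pos [0.57   0.1657 0.1677] rot [-3.1399e+00  3.0000e-04 -1.8700e+00] w 0.0566330498613984 F [0.2 0.1 0. ] 
shift [-0.0278  0.009   0.2709] turn [-0.0005  0.0001 -0.0032]
```

Emit:
{"method": "servo_tool", "body": {
  "targets": "0.6 -0.028 0.008 0.0 0 0 -0.003;0.6 -0.028 0.008 0.08 0 0 -0.003;0.6 -0.028 0.008 0.16 0 0 -0.003;0.6 -0.028 0.008 0.22 0 0 -0.003;0.6 -0.028 0.008 0.25 0 0 -0.003;0.6 -0.028 0.008 0.27 0 0 -0.003;0.6 -0.028 0.008 0.27 0 0 -0.003;0.6 -0.028 0.008 0.27 0 0 -0.003"
}}

```text
time: 2.87
tool_pos: [0.5705, 0.1747, 0.0999]
ee_rot: [-3.14, 0.001, -1.859]
wrist_force: [-0.5, 0.6, 0.7]
width: 0.0564
```

```bash
python3 - <<'E'
from h import *
from bench import vision
move((.57,.173,.100),-1.86)
s=vision.snapshot("side")["image"][:,:,::-1]
cv2.imwrite("pics/g2.png",cv2.resize(s[170:300,140:280],None,fx=4,fy=4))
E
```

```text
t 2.8667 pos [0.5705 0.1747 0.0999] rot [-3.1403e+00  6.0000e-04 -1.8586e+00] w 0.05638301852361753 F [-0.5  0.6  0.7] 
shift [ 0.007   0.0001 -0.0003] turn [-0.0004  0.0002  0.0004]
```

View pics/g2.png

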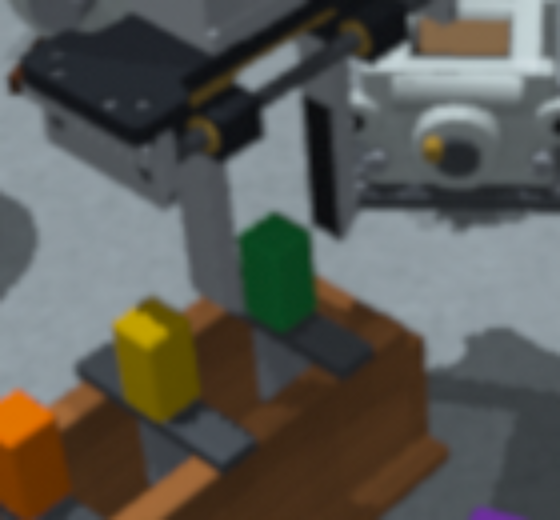

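```bash
python3 - <<'E'
from h import *
tcp=np.array([.5705,.1747,.0999]);y=-1.8586
u=np.array([np.cos(y),np.sin(y),0]);v=np.array([-u[1],u[0],0])
for s in(1,-1):
  for w in(-.008,.008):
    p=proj("side",tcp+u*s*.0282+v*w)[0]; print(s,w,(p-[140,170])*4, (proj("side",tcp+u*s*.0407+v*w)[0]-[140,170])*4)
# handle corners with estimated pose
c=np.array([.57,.1735,0]);a=-.29
X=np.array([np.cos(a),np.sin(a),0]);Y=np.array([-X[1],X[0],0])
for z in(.093,.138): print([((proj("side",c+X*i*.012+Y*j*.012+[0,0,z])[0]-[140,170])*4).round() for i,j in((1,1),(1,-1),(-1,-1),(-1,1))])
E
```

```text
1 -0.008 [337.11180352 275.88194545] [356.83606545 261.36025749]
1 0.008 [310.64241321 260.46799373] [330.40340405 246.20396352]
-1 -0.008 [244.02087778 344.45477737] [222.4487632  360.35387633]
-1 0.008 [217.44067274 327.79565226] [195.85751134 343.3994519 ]
[array([242., 314.]), array([282., 286.]), array([321., 310.]), array([282., 339.])]
[array([233., 234.]), array([274., 206.]), array([314., 230.]), array([274., 259.])]
```

```bash
python3 - <<'E'
from h import *
from bench import vision,get_obs
o=get_obs();tcp=o['tool_pos'];print(tcp,o['time'],o['joint_positions'].round(3))
s=vision.snapshot("side")["image"][:,:,::-1].copy()
y=-1.8586
u=np.array([np.cos(y),np.sin(y),0]);v=np.array([-u[1],u[0],0])
z=cv2.resize(s[130:280,150:290],None,fx=5,fy=4*1.25)[:600*2]
def d(p,c):
    q=((proj("side",p)[0]-[150,130]+.5)*5).astype(int);cv2.circle(z,tuple(int(i) for i in q),4,c,-1)
for sg in(1,-1):
  for k in(.0282,.0407):
    for w in(-.008,.008): d(tcp+u*sg*k+v*w,(0,0,255) if k<.03 else (255,0,255))
d(tcp+[0,0,0.0188],(0,255,255)); d(tcp,(255,255,0))
cv2.imwrite("pics/g3.png",cv2.resize(z,(560,600)))
E
```

```text
[0.57081926 0.17478321 0.10036069] 2.9167 [ 0.202  0.219  1.388 -0.     1.532  2.061]
```

View pics/g3.png

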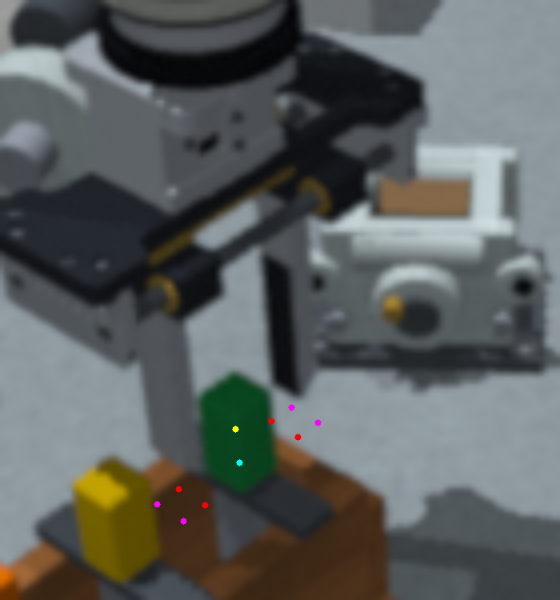

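```bash
python3 - <<'E'
from h import *
tcp=np.array([.5708,.1748,.1004])
s=cv2.imread("pics/g3.png")
y=-1.8586
u=np.array([np.cos(y),np.sin(y),0]);v=np.array([-u[1],u[0],0])
for dz,c in((0.097,(0,0,255)),(0.12,(255,0,255))):
  P=[tcp+u*a*.0885+v*b*.0375+[0,0,dz] for a,b in((1,1),(1,-1),(-1,-1),(-1,1))]
  q=(proj("side",np.array(P))-[150,130]+.5)*4
  cv2.polylines(s,[q.astype(np.int32)],True,c,1)
cv2.imwrite("pics/g4.png",s)
E
```

```text
(no output)
```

View pics/g4.png

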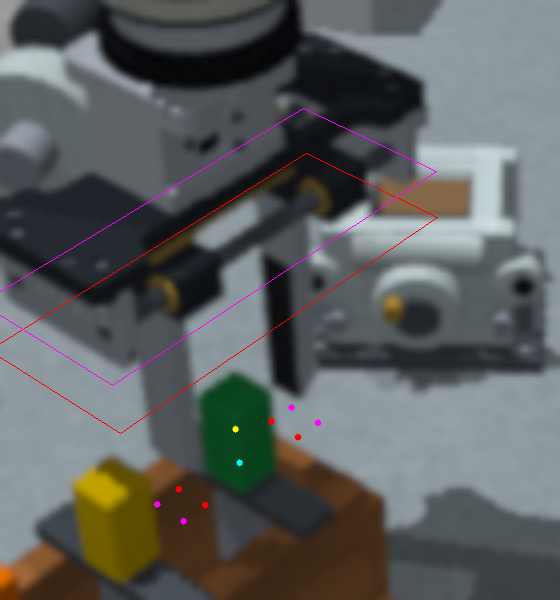

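```bash
python3 - <<'E'
from h import *
from bench import vision,get_obs
o=get_obs();tcp=o['tool_pos'];print(tcp,o['time'],o['ee_rot'])
t=vision.snapshot("top")["image"][:,:,::-1].copy()
y=o['ee_rot'][2]
u=np.array([np.cos(y),np.sin(y),0]);v=np.array([-u[1],u[0],0])
z=cv2.resize(t[80:230,110:260],None,fx=4,fy=4)
for dz,c in((0.097,(0,0,255)),):
  P=[tcp+u*a*.0885+v*b*.0375+[0,0,dz] for a,b in((1,1),(1,-1),(-1,-1),(-1,1))]
  q=(proj("top",np.array(P))-[110,80]+.5)*4
  cv2.polylines(z,[q.astype(np.int32)],True,c,1)
for a in(1,-1):
  P=[tcp+u*a*k+v*b*.008 for k,b in((.0282,1),(.0282,-1),(.0407,-1),(.0407,1))]
  q=(proj("top",np.array(P))-[110,80]+.5)*4
  cv2.polylines(z,[q.astype(np.int32)],True,(0,255,255),1)
cv2.imwrite("pics/g5.png",z)
E
```

```text
[0.57093431 0.17482072 0.10055598] 2.9667 [-3.13924354e+00  1.18574238e-03 -1.85851455e+00]
```

View pics/g5.png

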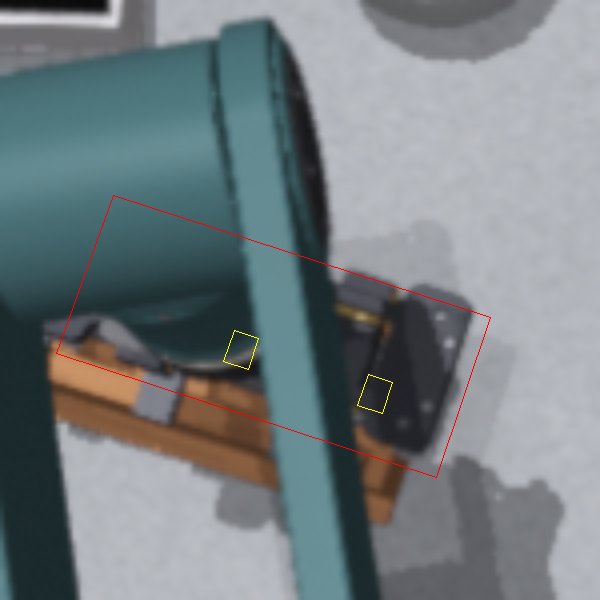

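```bash
python3 - <<'E'
from h import *
def tri(a,b):
    d1,o1=ray("top",a);d2,o2=ray("side",b)
    A=np.stack([d1,-d2],1);t=np.linalg.lstsq(A,o2-o1,rcond=None)[0]
    return o1+t[0]*d1,o2+t[1]*d2
tcp=np.array([.5708,.1748,.1004]);y=-1.8586
u=np.array([np.cos(y),np.sin(y),0]);v=np.array([-u[1],u[0],0])
for tp,sd in(((430,455),(424,85)),((470,303),(318,30))):
    p,q=tri((110+tp[0]/4,80+tp[1]/4),(150+sd[0]/4,130+sd[1]/4));print(p,q,"rel u,v,z",(p-tcp)@u,(p-tcp)@v,p[2]-tcp[2],"gap",np.linalg.norm(p-q))
E
```

```text
[0.51136972 0.09657404 0.257002  ] [0.51504766 0.09788382 0.25760137] rel u,v,z 0.09187760140141568 -0.034781690242065635 0.15660199781370826 gap 0.003949938617563662
[0.57430926 0.08204244 0.26182598] [0.5708382  0.08069571 0.26101723] rel u,v,z 0.08794631266943748 0.029693865694395482 0.16142597924986385 gap 0.0038099863088730474
```

The image shows the tips about 20 mm higher than the reported TCP, while they agree horizontally. The handle (24 mm) is thicker than the collar (20 mm), so going 15 mm lower is safe under either reading. I'll do that and close.

Emit:
{"method": "servo_tool", "body": {
  "targets": "0.6 0.004 0 0.03 0 0 0;0.6 0.004 0 0.06 0 0 0;0.6 0.004 0 0.06 0 0 0;0.6 0.004 0 0.06 0 0 0"
}}

```text
time: 3.35
tool_pos: [0.569, 0.1735, 0.0827]
ee_rot: [3.14, -0.001, -1.858]
wrist_force: [0.1, -0.7, -0.3]
width: 0.0562
```

Emit:
{"method": "servo_tool", "body": {
  "targets": "0 0 0 0 0 0 0;0 0 0 0 0 0 0;0 0 0 0 0 0 0;0 0 0 0 0 0 0;0 0 0 0 0 0 0;0 0 0 0 0 0 0;0 0 0 0 0 0 0;0 0 0 0 0 0 0"
}}

```text
time: 4.02
tool_pos: [0.5699, 0.1737, 0.0842]
ee_rot: [-3.141, -0.0, -1.858]
wrist_force: [-0.8, -0.6, 1.7]
width: 0.0237
```

```bash
python3 - <<'E'
from h import *
from bench import vision
move((.57,.173,.155),-1.86)
s=vision.snapshot("side")["image"][:,:,::-1]
cv2.imwrite("pics/g6.png",cv2.resize(s[130:280,150:290],None,fx=4,fy=4))
E
```

```text
t 4.0167 pos [0.5699 0.1737 0.0842] rot [-3.1412 -0.     -1.8585] w 0.023651629438928692 F [-0.8 -0.6  1.7] 
shift [ 0.0024 -0.0013 -0.283 ] turn [-0.0001 -0.      0.0005]
```

View pics/g6.png

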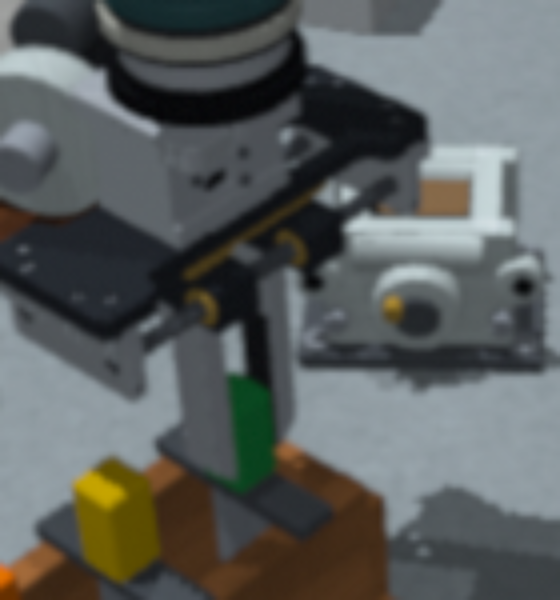

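Gripped at 23.7 mm, which matches the handle. Lifting straight up.

Emit:
{"method": "servo_tool", "body": {
  "targets": "0 0 0 -0.1 0 0 0;0 0 0 -0.2 0 0 0;0 0 0 -0.3 0 0 0;0 0 0 -0.4 0 0 0;0 0 0 -0.4 0 0 0;0 0 0 -0.4 0 0 0"
}}

```text
time: 4.57
tool_pos: [0.5705, 0.174, 0.1848]
ee_rot: [-3.139, 0.001, -1.858]
wrist_force: [-0.4, -0.0, -2.6]
width: 0.0234
```

```bash
python3 - <<'E'
from h import *
from bench import vision
move((.506,-.306,.184),-1.60)
s=vision.snapshot("side")["image"][:,:,::-1]
cv2.imwrite("pics/g7.png",cv2.resize(s[100:280,150:290],None,fx=3.3,fy=3.3))
E
```

```text
t 4.5667 pos [0.5705 0.174  0.1848] rot [-3.1392e+00  1.3000e-03 -1.8583e+00] w 0.023422129139799693 F [-0.4 -0.  -2.6] 
shift [ 1.9143e+00 -2.9710e-01  1.5000e-03] turn [-0.0008  0.0003 -0.0822]
```

View pics/g7.png

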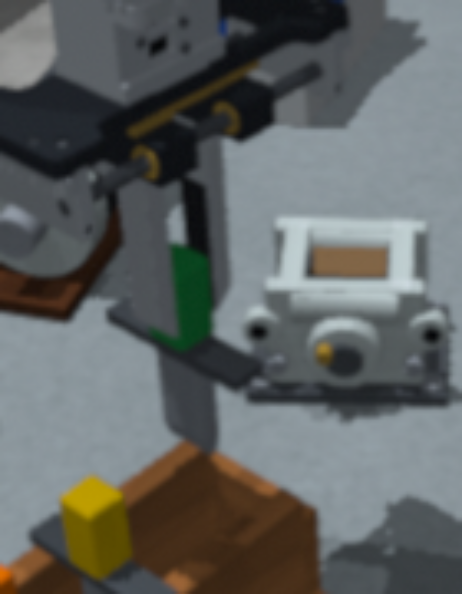

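The gauge is held upright and clear of the rack. Next is the traverse to the caliper.

Emit:
{"method": "servo_tool", "body": {
  "targets": "0 0.12 -0.02 0 0 0 -0.01;0 0.27 -0.04 0 0 0 -0.02;0 0.42 -0.06 0 0 0 -0.03;0 0.57 -0.08 0 0 0 -0.03;0 0.72 -0.11 0 0 0 -0.04;0 0.87 -0.13 0 0 0 -0.04;0 0.97 -0.15 0 0 0 -0.04;0 0.97 -0.15 0 0 0 -0.04"
}}

```text
time: 5.28
tool_pos: [0.5347, -0.0741, 0.1804]
ee_rot: [3.136, -0.003, -1.739]
wrist_force: [-0.1, -1.0, -2.1]
width: 0.0236
```

```bash
python3 - <<'E'
from h import *
move((.506,-.306,.184),-1.60)
E
```

```text
t 5.2833 pos [ 0.5347 -0.0741  0.1804] rot [ 3.1357e+00 -2.7000e-03 -1.7393e+00] w 0.023555729056865808 F [-0.1 -1.  -2.1] 
shift [ 0.9335 -0.0424 -0.0123] turn [ 0.0019 -0.0007 -0.0443]
```

Emit:
{"method": "servo_tool", "body": {
  "targets": "0 0.12 -0.01 0 0 0 -0.01;0 0.27 -0.02 0 0 0 -0.02;0 0.42 -0.03 0 0 0 -0.03;0 0.57 -0.04 0 0 0 -0.035;0 0.72 -0.04 0 0 0 -0.04;0 0.85 -0.04 0 0 0 -0.044;0 0.92 -0.04 0 0 0 -0.044;0 0.935 -0.04 0 0 0 -0.044;0 0.935 -0.04 0 0 0 -0.044;0 0.935 -0.04 0 0 0 -0.044"
}}

```text
time: 6.12
tool_pos: [0.5089, -0.3001, 0.1822]
ee_rot: [3.139, 0.003, -1.594]
wrist_force: [0.1, 1.1, -2.9]
width: 0.0241
```

```bash
python3 - <<'E'
from h import *
from bench import vision
move((.506,-.306,.184),-1.60)
s=vision.snapshot("side")["image"][:,:,::-1]
t=vision.snapshot("top")["image"][:,:,::-1]
a=cv2.resize(s[40:200,260:400],None,fx=3.5,fy=3.5);b=cv2.resize(t[150:280,370:480],None,fx=2.5,fy=2.5)
c=np.zeros((560,275+490,3),np.uint8);c[:,:490]=a;c[:325,490:]=b
cv2.imwrite("pics/g8.png",c)
E
```

```text
t 6.1167 pos [ 0.5089 -0.3001  0.1822] rot [ 3.1393e+00  2.8000e-03 -1.5938e+00] w 0.024147521016931815 F [ 0.1  1.1 -2.9] 
shift [ 0.0237  0.0111 -0.0072] turn [0.0007 0.0009 0.002 ]
```

View pics/g8.png

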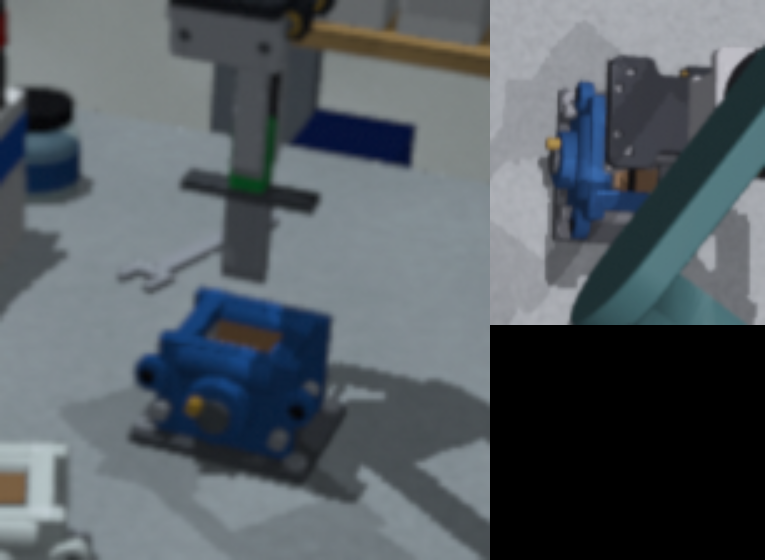

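The gauge is upright above the caliper, with the collar ends at (182,186) and (318,205) in the left crop. I'll correct the position, descend to just above the bars, then measure.

Emit:
{"method": "servo_tool", "body": {
  "targets": "0 0.02 0.01 0 0 0 0.002;0 0.024 0.011 0.05 0 0 0.002;0 0.024 0.011 0.1 0 0 0.002;0 0.024 0.011 0.12 0 0 0.002;0 0.024 0.011 0.12 0 0 0.002;0 0.024 0.011 0.12 0 0 0.002"
}}

```text
time: 6.72
tool_pos: [0.5057, -0.3071, 0.1527]
ee_rot: [3.14, 0.001, -1.601]
wrist_force: [-0.9, 0.2, -1.2]
width: 0.0235
```

```bash
python3 - <<'E'
from h import *
from bench import vision
move((.506,-.306,.0842),-1.60)
s=vision.snapshot("side")["image"][:,:,::-1]
cv2.imwrite("pics/g9.png",cv2.resize(s[70:180,280:380],None,fx=6,fy=5.4545,interpolation=cv2.INTER_CUBIC))
E
```

```text
t 6.7167 pos [ 0.5057 -0.3071  0.1527] rot [ 3.1397e+00  1.4000e-03 -1.6007e+00] w 0.023533594019207255 F [-0.9  0.2 -1.2] 
shift [-0.0041 -0.0015  0.2741] turn [ 0.0006  0.0004 -0.0002]
```

View pics/g9.png

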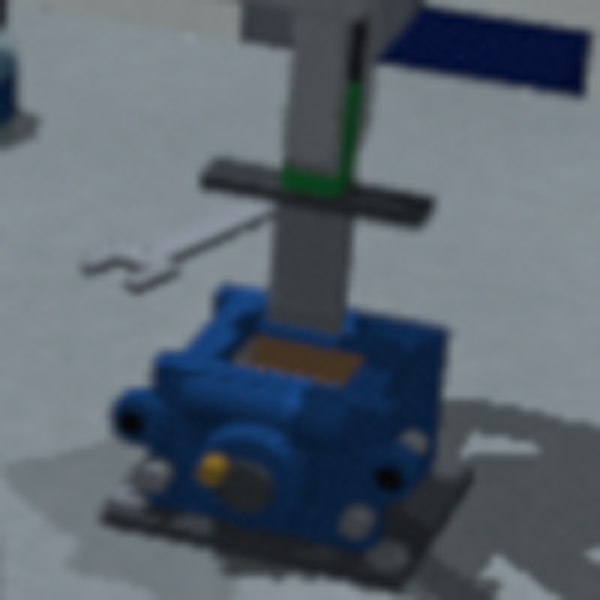

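```bash
python3 - <<'E'
from h import *
U=lambda P:((P[0]+.5)/6-.5+280,(P[1]+.5)/5.4545-.5+70)
c=np.array([at("side",U(P),.1615) for P in[(202,178),(218,158),(435,199),(420,222)]]);print(c.round(4),c.mean(0))
b=np.array([at("side",U(P),.0935) for P in[(270,323),(349,335)]]);print(b)
g=np.array([at("side",U(P),.085) for P in[(225,287),(448,330),(160,357),(395,405)]]);print(g)
# predicted overlay of gauge/caliper model
from bench import get_obs
im=cv2.imread("pics/g9.png")
def dr(c,a,pts,col):
    X=np.array([np.cos(a),np.sin(a),0]);Y=np.array([-X[1],X[0],0])
    P=np.array([np.array([*c,0])+X*p[0]+Y*p[1]+[0,0,p[2]] for p in pts])
    q=proj("side",P);q=np.stack([(q[:,0]-280+.5)*6,(q[:,1]-70+.5)*5.4545],1)
    cv2.polylines(im,[q.astype(np.int32)],True,col,1)
rect=lambda x0,x1,y,z:[(x0,-y,z),(x1,-y,z),(x1,y,z),(x0,y,z)]
dr((.5057,-.3071),-.03,rect(-.045,.045,.01,.1615),(0,0,255))
dr((.5057,-.3071),-.03,rect(-.015,.015,.0025,.0935),(0,0,255))
for a,b in((.026,.042),(-.042,-.026)): dr((.506,-.306),-.03,rect(a,b,.03,.085),(0,255,255))
dr((.506,-.306),-.03,rect(-.026,.026,.0135,.076),(0,255,0))
dr((.506,-.306),-.03,rect(-.065,.065,.05,.0),(255,255,0))
cv2.imwrite("pics/g10.png",im)
E
```

```text
[[ 0.5499 -0.2936]
 [ 0.5506 -0.3145]
 [ 0.4622 -0.3118]
 [ 0.4617 -0.289 ]] [ 0.50610794 -0.30221307]
[[ 0.52105041 -0.30316869]
 [ 0.48907769 -0.30576926]]
[[ 0.55284423 -0.34234516]
 [ 0.45763265 -0.34147897]
 [ 0.55567119 -0.27158564]
 [ 0.45888873 -0.26996395]]
```

View pics/g10.png

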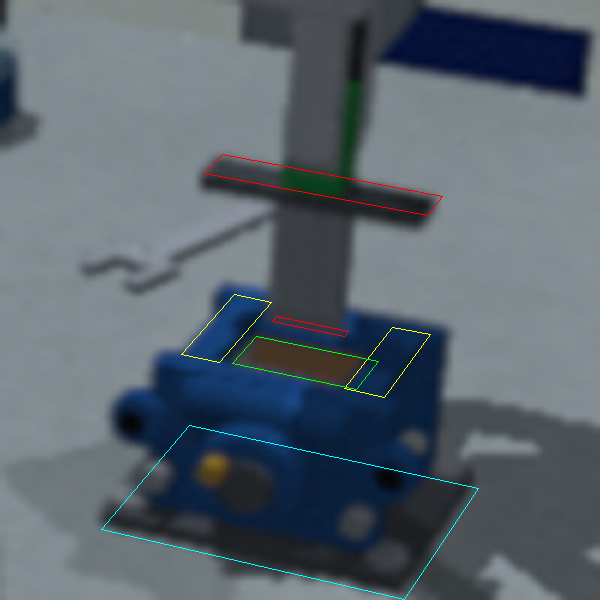

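Gauge and caliper agree within about 4 mm horizontally, and the mouth allows ±11 mm. Descending slowly.

Emit:
{"method": "servo_tool", "body": {
  "targets": "0 -0.002 -0.001 0.04 0 0 0;0 -0.003 -0.001 0.08 0 0 0;0 -0.004 -0.001 0.11 0 0 0;0 -0.004 -0.001 0.13 0 0 0;0 -0.004 -0.001 0.15 0 0 0;0 -0.004 -0.001 0.15 0 0 0"
}}

```text
time: 7.27
tool_pos: [0.5062, -0.3073, 0.1154]
ee_rot: [3.141, -0.001, -1.601]
wrist_force: [-0.5, -1.1, -2.2]
width: 0.0239
```

```bash
python3 - <<'E'
from h import *
from bench import vision
move((.506,-.306,.0842),-1.60)
s=vision.snapshot("side")["image"][:,:,::-1]
cv2.imwrite("pics/g11.png",cv2.resize(s[70:180,280:380],None,fx=6,fy=5.4545,interpolation=cv2.INTER_CUBIC))
E
```

```text
t 7.2667 pos [ 0.5062 -0.3073  0.1154] rot [ 3.1407e+00 -1.0000e-03 -1.6012e+00] w 0.02390055860978764 F [-0.5 -1.1 -2.2] 
shift [-0.0053  0.0007  0.1246] turn [ 0.0003 -0.0003 -0.0004]
```

View pics/g11.png

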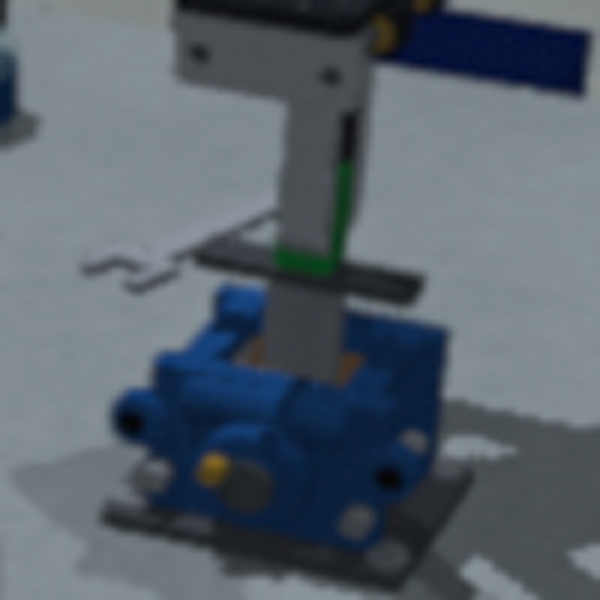

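The blade (270–345, 370) is between the bars and inside the pad mouth, with no side force so far. Continuing down.

Emit:
{"method": "servo_tool", "body": {
  "targets": "0 0 0 0.015 0 0 0;0 0 0 0.03 0 0 0;0 0 0 0.045 0 0 0;0 0 0 0.06 0 0 0;0 0 0 0.06 0 0 0"
}}

```text
time: 7.73
tool_pos: [0.5076, -0.307, 0.1025]
ee_rot: [-3.139, -0.001, -1.601]
wrist_force: [2.0, -1.2, 1.1]
width: 0.0238
```

```bash
python3 - <<'E'
from h import *
move((.506,-.306,.0842),-1.60)
E
```

```text
t 7.7333 pos [ 0.5076 -0.307   0.1025] rot [-3.1385e+00 -1.2000e-03 -1.6009e+00] w 0.02378669825755591 F [ 2.  -1.2  1.1] 
shift [-0.0041  0.0066  0.0732] turn [-0.001  -0.0004 -0.0003]
```

Emit:
{"method": "servo_tool", "body": {
  "targets": "0 0 0.002 0.015 0 0 0;0 0 0.004 0.03 0 0 0;0 0 0.005 0.045 0 0 0;0 0 0.005 0.05 0 0 0;0 0 0.005 0.05 0 0 0"
}}

```text
time: 8.15
tool_pos: [0.5051, -0.3067, 0.0882]
ee_rot: [3.141, 0.0, -1.601]
wrist_force: [1.3, -1.1, -0.4]
width: 0.0241
```

```bash
python3 - <<'E'
from h import *
move((.506,-.306,.0842),-1.60)
from bench import vision
s=vision.snapshot("side")["image"][:,:,::-1]
cv2.imwrite("pics/g12.png",cv2.resize(s[70:180,280:380],None,fx=6,fy=5.4545,interpolation=cv2.INTER_CUBIC))
E
```

```text
t 8.15 pos [ 0.5051 -0.3067  0.0882] rot [ 3.1412e+00  1.0000e-04 -1.6010e+00] w 0.024094055710761803 F [ 1.3 -1.1 -0.4] 
shift [-0.0029 -0.0033  0.0162] turn [ 0.0001  0.     -0.0003]
```

View pics/g12.png

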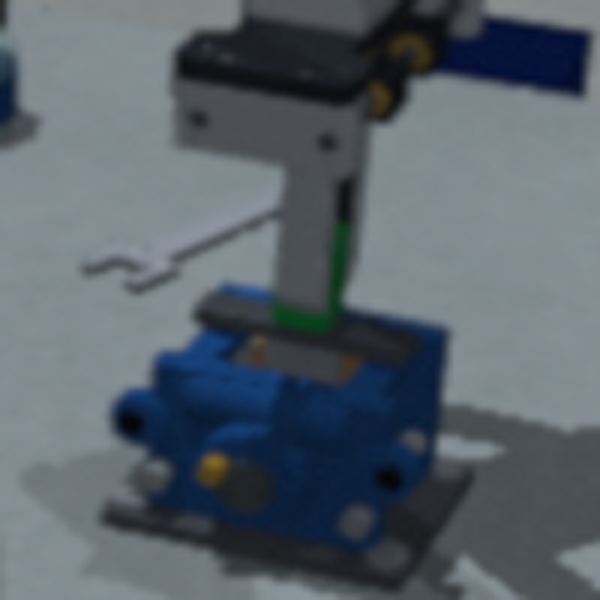

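Nearly home: the collar is just above the bars. I'll press on gently until the force shows it's seated.

Emit:
{"method": "servo_tool", "body": {
  "targets": "0 0 0 0.006 0 0 0;0 0 0 0.012 0 0 0;0 0 0 0.017 0 0 0;0 0 0 0.017 0 0 0"
}}

```text
time: 8.53
tool_pos: [0.5051, -0.3067, 0.0846]
ee_rot: [3.141, -0.0, -1.601]
wrist_force: [1.1, -1.5, 0.9]
width: 0.0236
```

```bash
python3 - <<'E'
from h import *
move((.506,-.306,.0842),-1.60)
E
```

```text
t 8.5333 pos [ 0.5051 -0.3067  0.0846] rot [ 3.1411 -0.     -1.6009] w 0.023608142715841104 F [ 1.1 -1.5  0.9] 
shift [-0.0027 -0.0037  0.0014] turn [ 0.0002 -0.     -0.0003]
```

Emit:
{"method": "servo_tool", "body": {
  "targets": "0 0 0 0.004 0 0 0;0 0 0 0.008 0 0 0;0 0 0 0.008 0 0 0"
}}

```text
time: 8.78
tool_pos: [0.5051, -0.3067, 0.0842]
ee_rot: [-3.141, -0.0, -1.601]
wrist_force: [-2.0, -0.1, 6.3]
width: 0.0235
```

```bash
python3 - <<'E'
from h import *
move((.506,-.306,.0842),-1.60)
from bench import vision
s=vision.snapshot("side")["image"][:,:,::-1]
cv2.imwrite("pics/g13.png",cv2.resize(s[70:180,280:380],None,fx=6,fy=5.4545,interpolation=cv2.INTER_CUBIC))
E
```

```text
t 8.7833 pos [ 0.5051 -0.3067  0.0842] rot [-3.1414e+00 -4.0000e-04 -1.6009e+00] w 0.023541816195530335 F [-2.  -0.1  6.3] 
shift [-0.0028 -0.0035  0.    ] turn [-0.     -0.0001 -0.0003]
```

View pics/g13.png

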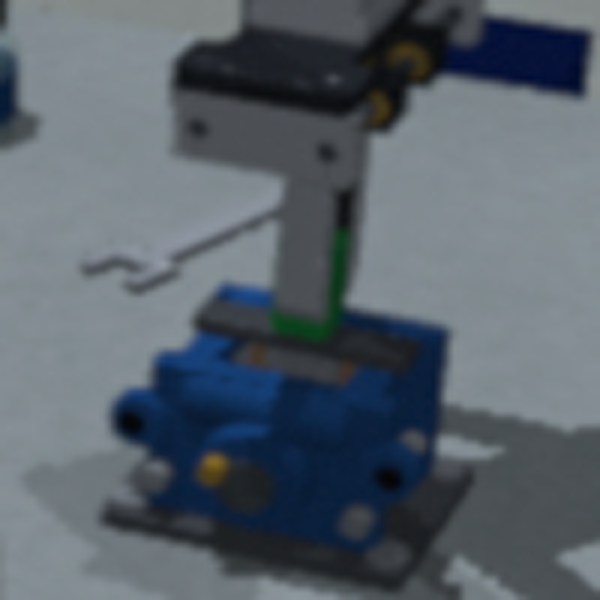

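The commanded 2 mm gave only 0.4 mm of motion and the force jumped by 5 N, so the collar is seated, at exactly the pick-up height. Releasing.

Emit:
{"method": "servo_tool", "body": {
  "targets": "0.45 0 0 0 0 0 0;0.45 0 0 0 0 0 0;0.45 0 0 0 0 0 0;0.45 0 0 0 0 0 0;0.45 0 0 0 0 0 0"
}}

```text
time: 9.25
tool_pos: [0.5049, -0.3062, 0.082]
ee_rot: [3.14, 0.001, -1.601]
wrist_force: [-0.7, 0.5, -0.6]
width: 0.0419
```

Emit:
{"method": "servo_tool", "body": {
  "targets": "0.45 0 0 -0.05 0 0 0;0.45 0 0 -0.15 0 0 0;0.45 0 0 -0.25 0 0 0;0.45 0 0 -0.35 0 0 0;0.45 0 0 -0.45 0 0 0;0.45 0 0 -0.5 0 0 0;0.45 0 0 -0.5 0 0 0;0.45 0 0 -0.5 0 0 0"
}}

```text
time: 9.92
tool_pos: [0.5055, -0.3068, 0.2084]
ee_rot: [-3.14, -0.001, -1.601]
wrist_force: [0.1, -0.5, 0.0]
width: 0.0421
```

```bash
python3 - <<'E'
from h import *
move((.35,-.306,.21),-1.60)
from bench import vision
s=vision.snapshot("side")["image"][:,:,::-1]
cv2.imwrite("pics/g14.png",cv2.resize(s[70:180,280:380],None,fx=6,fy=5.4545,interpolation=cv2.INTER_CUBIC))
E
```

```text
t 9.9167 pos [ 0.5055 -0.3068  0.2084] rot [-3.1404e+00 -9.0000e-04 -1.6008e+00] w 0.04211575686830937 F [ 0.1 -0.5  0. ] 
shift [ 0.0154  0.6218 -0.0072] turn [-0.0004 -0.0003 -0.0003]
```

View pics/g14.png

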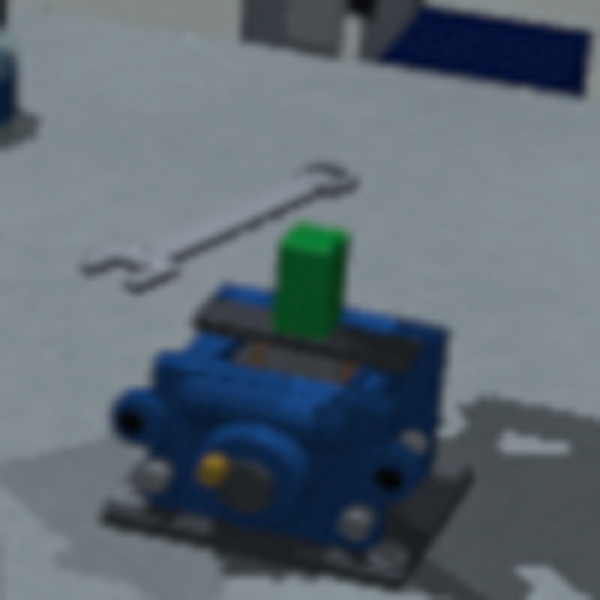

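The gauge stands upright at (310,280) with its collar flat on both bars, and the gripper is well clear. Handing in.

```bash
python3 - <<'E'
from h import *
U=lambda P:((P[0]+.5)/6-.5+280,(P[1]+.5)/5.4545-.5+70)
c=np.array([at("side",U(P),.093) for P in[(193,322),(212,294),(432,340),(412,364)]]);print(c.round(4),c.mean(0))
from bench import robot
print(robot.close_job())
E
```

```text
[[ 0.5496 -0.2924]
 [ 0.5511 -0.3197]
 [ 0.4579 -0.3159]
 [ 0.4593 -0.2925]] [ 0.50449496 -0.3051266 ]
the job is handed in; nothing more can be done
None
```

I slid the green gauge down between the blue caliper's pads until its collar sat on both bridge bars. I then let go, backed the arm 126 mm straight up and handed the job in just after 10 s, of the 38 s allowed.

**Seating:** The last 2 mm commanded gave only 0.4 mm of motion and the upward force rose by about 5 N. The tool stopped at the same height as at the pick-up (0.0842 m), as it should, because the rack rails and the bars are both 85 mm high.

**After release:** The last side picture shows the gauge upright, with the collar flat on the bars. I measure its centre at (0.504, -0.305) m and the caliper's at about (0.506, -0.306) m, so they agree within about 2 mm.

**Disagreements and gaps:**
- Before the grasp, the side camera showed the fingertips about 20 mm higher than the reported tool position. I never found out why. I gripped 15 mm lower than planned, which was safe either way, and the gauge held firmly.
- The drag going in was only about 3–4 N, a little under the stated 5–20 N.
- I could not read how far the pads moved. I take it from the 10 mm blade in a 7 mm gap.
- I did not recheck from the top camera, because the arm had been blocking it.

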